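# Nest the turned beakers in their chest and shut the lid

## Task

Pack the beaker set away: nest the red-banded beaker into the dark one that stands in the chest, then nest the plain pale beaker into the red-banded one, each let go upright and fully home rather than dropped or tipped over. Then break the lid's folding stay by pushing its red knee down past straight, until it is clearly folded, and gently lower the lid, without slamming it, until it is fully shut. Leave everything else on the bench where it lies.

Things in the scene. Friction and masses are not known exactly. Their poses are not given: they have to be found in the camera images.
- chest: Open plywood chest fixed to the bench, outside 246 mm (its x) by 176 mm (its y) by 156 mm tall, walls and floor 8 mm. Origin: centre of its underside; x along the lid hinge, towards the end with the stay; y from the hinge side towards the opening side; z up. At yaw 0 its axes are the world's. Its yaw varies by about 0.2 rad.
- lid_hinge (a point): Middle of the lid hinge axis: on the rim of the chest (156 mm above the bench) at its -y edge, fixed to the chest. The hinge runs along the chest's x.
- lid (a joint): Lid angle in rad: 0 standing open as at the start (lid 105 degrees up from shut, leaning back a little past upright), growing as it comes down, 1.83 fully shut on the rim. The hinge is stiff: the lid (0.25 kg) stays where it is left, and a push of about 1 to 3 N at the free edge lowers it. While the stay is straight the lid cannot be lowered. The folding stay limits opening.
- lid_edge (a point): Middle of the lid's free edge, on its outer face (the face that is on top when shut). The lid is a flat board 246 mm wide (along the hinge), 176 mm from hinge to free edge and 9 mm thick; its inner face lies in the plane of the hinge axis. No handle: push on its outer face. The free edge stands 326 mm above the bench when open.
- knee_pin (a point): Centre of the red knee of the folding stay: a horizontal red cylinder, 22 mm diameter, 24 mm long along the chest's x, joining the two flat steel links. At the start it stands about 31 mm above the rim of the chest, near its +x end (98 mm from the chest's middle), about 49 mm from the hinge axis in the chest's y. The knee is free to be pushed from above.
- stay_foot (a point): Fixed pivot of the stay's lower link, on the inside of the chest's +x end wall, 10 mm below the rim and 105 mm from the hinge axis in the chest's y. The lower link is 69 mm between pivots, so the knee can only travel on an arc about this point, in the chest's y-z plane: down and towards the hinge when broken. The upper link (same length) is pivoted on the lid 65 mm from the hinge.
- knee (a joint): Folding angle of the stay's knee in rad: 0 locked (slightly over-centre, against its stop), 0.12 straight, larger as the knee is pushed down. It takes only about 1 to 5 N downwards at the knee. 0.8 is clearly folded (the knee is then about 22 mm lower); by then the lid has come only about 0.15 rad down; it stays folded when let go. As the lid shuts the stay folds on down into the chest by itself.
- beaker_dark: Dark brown turned stacking beaker, loose, upright on the chest's floor, a little to the -x side of its middle. 66 mm tall, open on top. Collar: cylinder 66 mm outside, 28 to 66 mm up, wall 5 mm (mouth 56 mm). Under it a flat shoulder, then a foot 50 mm wide tapering to 44. About 0.09 kg. Origin: centre of underside, z up. 
- beaker_red: Pale wooden stacking beaker with a red-painted band and rim, upright on the bench on the +y side of the chest. Same shape as the dark one: 66 mm tall, open on top. Collar: cylinder 66 mm outside, 28 to 66 mm up, wall 5 mm (mouth 56 mm). Under it a flat shoulder, then a foot 50 mm wide tapering to 44. About 0.09 kg. Origin: centre of underside, z up. 
- beaker_plain: Plain pale wooden stacking beaker, upright on the bench on the +y side of the chest (swaps places with the red-banded one). Same shape: 66 mm tall, open on top. Collar: cylinder 66 mm outside, 28 to 66 mm up, wall 5 mm (mouth 56 mm). Under it a flat shoulder, then a foot 50 mm wide tapering to 44. About 0.09 kg. Origin: centre of underside, z up. 
- dark_rim (a point): Centre of the dark beaker's mouth, 66 mm above its origin. A nested beaker's foot goes into the mouth below (3 mm clearance all round) until its shoulder, 28 mm above its own origin, rests on that rim all round: its origin is then 38 mm above the lower one's origin.
- coaster_a: Bystander: loose pale carved wooden disc, 100 mm diameter, 8 mm thick, brown rosette. Origin: centre of underside.
- coaster_b: Bystander: loose pale carved wooden disc, 100 mm diameter, 8 mm thick, dark rosette. Origin: centre of underside.
- coaster_c: Bystander: loose brown carved wooden disc, 100 mm diameter, 8 mm thick, pale rosette. Origin: centre of underside.
- knife: Bystander: loose carving knife lying along its x, red handle, 180 mm long, 18 mm high, between the two beakers' places. Origin: underside, 95 mm from the handle's end.
- pencil: Bystander: loose black pencil, 175 mm long along its x, 8 mm thick. Origin: centre of underside.
- mallet: Bystander: loose wooden mallet lying down, 210 mm long along its x, head 60 mm high. Origin: at bench level, under the handle near the head.
- oil: Bystander: loose amber oil bottle, 60 mm diameter, 150 mm tall. Origin: centre of underside.
Mind the look-alikes: they are no part of the job. Leave any orange or yellow look-alike of the beaker_plain alone.

How it is judged (in metres and radians):
On the way, in this order (a step that is already met when the one before it is completed fails the run):
1. the red-banded beaker is nested in the dark one in the chest and let go (horizontal distance between beaker_red and beaker_dark below 0.006 m and z of beaker_red in the frame of beaker_dark between 0.035 and 0.041 m and angle between each of beaker_red, beaker_dark's own z axis and vertical below 0.1 rad and contact force between beaker_red and the fingers below 0.2 N and x of beaker_dark in the frame of chest between -0.082 and 0.06 m and y of beaker_dark in the frame of chest between -0.05 and 0.05 m and z of beaker_dark in the frame of chest below 0.013 m), for 0.2 s.
2. the plain beaker is nested in the red-banded one and let go (horizontal distance between beaker_plain and beaker_red below 0.006 m and z of beaker_plain in the frame of beaker_red between 0.035 and 0.041 m and angle between each of beaker_plain, beaker_red, beaker_dark's own z axis and vertical below 0.1 rad and horizontal distance between beaker_red and beaker_dark below 0.006 m and z of beaker_red in the frame of beaker_dark between 0.035 and 0.041 m and contact force between beaker_plain and the fingers below 0.2 N and x of beaker_dark in the frame of chest between -0.082 and 0.06 m and y of beaker_dark in the frame of chest between -0.05 and 0.05 m and z of beaker_dark in the frame of chest below 0.013 m), for 0.2 s.
3. the stay is broken at its knee, folded beyond 0.4 rad, with the lid still up (value of joint knee above 0.4 rad and value of joint lid below 1.2 rad), for 0.1 s.
4. the lid is shut (value of joint lid above 1.79 rad), for 0.2 s.
At the end, for the whole second after the job is handed in: Dark beaker upright on the chest floor, red-banded one nested in it, plain one in that: axes within 6 mm, each 35 to 41 mm above the one below (38 is home), tilt under 0.1 rad, at rest; lid within 0.04 rad of fully shut (7 mm at its edge) (horizontal distance between beaker_red and beaker_dark below 0.006 m and z of beaker_red in the frame of beaker_dark between 0.035 and 0.041 m and angle between each of beaker_red, beaker_plain, beaker_dark's own z axis and vertical below 0.1 rad and horizontal distance between beaker_plain and beaker_red below 0.006 m and z of beaker_plain in the frame of beaker_red between 0.035 and 0.041 m and x of beaker_dark in the frame of chest between -0.082 and 0.06 m and y of beaker_dark in the frame of chest between -0.05 and 0.05 m and z of beaker_dark in the frame of chest below 0.013 m and value of joint lid above 1.79 rad and linear speed of each of beaker_dark, beaker_red, beaker_plain below 0.02 m/s); the robot touches nothing.
It fails at once if a bystander (coaster, knife, pencil, mallet, oil bottle) is moved more than 30 mm (distance of any of coaster_a, coaster_b, coaster_c, knife, pencil, mallet, oil from where it was at the start of the episode above 0.03 m).
It fails at once if the oil bottle is knocked over (angle between oil's own z axis and vertical above 0.6 rad).
It fails at once if a beaker is tipped by more than 0.6 rad (angle between any of beaker_dark, beaker_red, beaker_plain's own z axis and vertical above 0.6 rad).
It fails at once if a beaker is dropped or knocked about: faster than 0.6 m/s outside the fingers (a free fall of about 20 mm) ((contact force between beaker_dark and the fingers below 0.2 N and linear speed of beaker_dark above 0.6 m/s) or (contact force between beaker_red and the fingers below 0.2 N and linear speed of beaker_red above 0.6 m/s) or (contact force between beaker_plain and the fingers below 0.2 N and linear speed of beaker_plain above 0.6 m/s)).
It fails at once if the lid is slammed: lowered faster than 2.5 rad/s (velocity of joint lid above 2.5 rad/s).
It also fails if it takes over 72 s, if anything falls off the work surface, if the arm or the gripper's body presses on something with over 40 N, if the wrist force passes 120 N, or if a joint passes its speed limit or range.

## Robot

A 7-joint arm with a two-finger parallel gripper is mounted at the origin on the work surface. World frame = base frame: x ahead of the robot, y to its left, z up, the work surface at z = 0. Lengths are in mm, angles in rad, forces in N, time in s.
With the tool pointing down it reaches from about 350 to 775 mm from the base axis. Payload 3.1 kg.
Tool frame: the origin (TCP) lies midway between the tips of the shut fingers; the grasp point (between the pads) lies 19 mm behind it (manip.grip_depth is the z of the grasp point in the tool frame, in mm); z points along the fingers, x is the direction in which the jaws open and shut, and the axes are right-handed (so a half turn about z gives the same grasp; the last joint's range is limited). The gripper opens to 85 mm and grips with 20 to 120 N. Pads are 22 mm wide; open, the fingers measure 114 mm over their backs; the gripper's body (76 mm by 85 mm) begins 54 mm behind the grasp point. The pads swing forward as they close: fully open they stand 13 mm farther back than shut.
Start: joints at [-1.181, 0.311, 0.014, 1.512, -0.004, 1.319, -0.027], TCP at [230.155, 499.546, 231.304] pointing down, gripper open.
Joint ranges: [-2.7, 2.7], [-0.3, 1.91], [-1.27, 1.3], [0.12, 2.57], [-1.44, 4.58], [0.2, 2.03], [-3.05, 3.05]. Speed limits (rad/s): [2.79, 2.79, 3.14, 3.14, 3.14, 3.14, 3.14].

## Interface

Orientations are given as [roll, pitch, yaw] about the fixed x, y, z axes, in that order (R = Rz(yaw) Ry(pitch) Rx(roll)).
In Python, from bench import manip, viewer, nets gives the robot as it stands.
- The arm moves only by the tool drive_tool, never from a script. Its argument "targets" is a list that holds one entry, the list of rows, each a list of 7 numbers: the opening in per cent of the stroke, from 0 (shut) to 100 (fully open), then the shift along the world's x, y, z in mm, then the turn, a rotation vector about the world's x, y, z in degrees. A call has 1 to 20 rows; each row is the pose to reach, as a shift and turn from the pose measured when the call began; what a row does not reach only later rows make up. A row lasts 1/8 s, in which the tool goes at most 62.5 mm and 10.7 degrees, less where a joint would pass 70% of its speed; a pose out of reach is approached as far as the arm can. A call with a gripper value outside its range is refused whole. The fingers move at their own pace and stop on an object; the grip force is fixed at half the most. Time passes only in rows, so rows that repeat a pose let the fingers close. It gives the time, the measured TCP pose, the force and the opening at its end, in the units of the state.
- manip.state(): the state, without advancing time (a new reading comes with each control period).
- viewer.camera(name): name is "scene" or "top" or "wrist"; returns a dict with "img" (384x512x3 uint8, red, green, blue), "fovy" (degrees; the focal length in pixels is half the picture's height over the tangent of half this angle, whatever the lens; pixels are square), "cx", "cy" (the principal point, pixels), "distortion" ([k1, k2, p1, p2, k3] as OpenCV has them; the pictures are not rectified), "position" and "orientation" of the camera in the world. Camera axes: x right, y up, looking along -z (the intrinsics and any distortion apply to the point x, -y, -z); pixel columns grow to the right and rows downward; lengths in mm; the calibration is good to about 2 mm. A picture is of the moment at which its call begins. There is no depth.
- manip.finish_job(): hands the job in, once; it reports no verdict.
Trained networks look in a picture, given as the dict that the camera call returned (one of the last four; its "shot" number tells which), for a name from the list of things; names that differ only in an ending like _2 or _b are one class to them, and where a whole thing is asked for, a point or a joint stands for the part that bears it (a point fixed in the world has none). Each returns a list of dicts, best first, with "conf" (0 to 1); they miss things now and then, are a little off and sometimes report something else, mostly with a low value. They report only what shows in the picture. A call takes as long as a camera call. They do not tell look-alikes from the thing itself.
- nets.trace(picture, target): "pixels" (384x512 bool, what is visible of it) and "at" ([row, column] in pixels, amid what is visible of it).
- nets.tip_of(picture, target): "at" ([row, column] in pixels: a listed point, or the origin of a listed thing).
The state is a dict: "t": time; "joint_pos": joint angles; "qd": joint speeds; "joint_torque": joint torques, N m; "position": TCP position; "ee_rot": TCP orientation; "ft_force": force on the tool from outside, world axes, zero at the start; "torque": the same for the moment, N m; "gripper_width": finger opening in mm.
Only numpy, scipy, OpenCV 4.12 (cv2) and the standard library are available. Lean on these libraries where they do the work, as an engineer would, in place of code of your own. Each camera call takes 0.05 s, during which the arm holds its last target. There are 200 camera calls.

## Working session

There is one attempt and no reset: what is moved stays moved. The work goes in short steps, Python scripts to look and compute and a tool call to move; the robot and the scene stay as the last step left them, time stands still between calls to the robot, and variables do not carry over. Pictures are saved under pics/ and viewed, about 8 in all and at most 12, crops included, and the job is handed in when it is done.

Besides the shell and the picture viewer there is one more tool, called after "Request:" in YAML: its name, and indented under it one key for each argument. drive_tool: Moves the arm, as the interface text tells. Its arguments: {"type":"object","properties":{"targets":{"type":"array"}},"required":["targets"]}

```bash
ls; mkdir -p pics; cat > h.py <<'E'
import numpy as np, cv2
from bench import manip, viewer, nets
from scipy.spatial.transform import Rotation as R
def K(c):
    f=192/np.tan(np.radians(c['fovy'])/2); return np.array([[f,0,c['cx']],[0,f,c['cy']],[0,0,1.]])
def rot(c):
    o=np.array(c['orientation'],float)
    return o if o.shape==(3,3) else R.from_euler('xyz',o).as_matrix()
def ray(c,rc):
    p=cv2.undistortPoints(np.array([[[rc[1],rc[0]]]],float),K(c),np.array(c['distortion'],float))[0,0]
    return np.array(c['position'],float), rot(c)@np.array([p[0],-p[1],-1.])
def onz(c,rc,z):
    o,d=ray(c,rc); return o+d*(z-o[2])/d[2]
def proj(c,P):
    q=(np.atleast_2d(P)-np.array(c['position']))@rot(c)
    q=q*[1,-1,-1]
    return cv2.projectPoints(q,np.zeros(3),np.zeros(3),K(c),np.array(c['distortion'],float))[0][:,0,::-1]
def tri(cs,rcs):
    A=np.zeros((3,3));b=np.zeros(3)
    for c,rc in zip(cs,rcs):
        o,d=ray(c,rc);d/=np.linalg.norm(d);M=np.eye(3)-np.outer(d,d);A+=M;b+=M@o
    return np.linalg.solve(A,b)
def save(n,img): cv2.imwrite('pics/'+n,np.ascontiguousarray(img[...,::-1]))
E
python3 - <<'E'
from h import *
print(manip.state()['position'],manip.state()['ee_rot'],manip.grip_depth)
cs={n:viewer.camera(n) for n in('scene','top')}
for n,c in cs.items(): print(n,c['fovy'],c['position'],c['orientation'],c['distortion'])
save('a.png',np.vstack([cs['scene']['img'],cs['top']['img']])[:, :]) if 0 else save('a.png',cv2.resize(np.hstack([cs['scene']['img'],cs['top']['img']]),(800,300),interpolation=3))
for t in ['lid_hinge','lid_edge','knee_pin','stay_foot','dark_rim','beaker_dark','beaker_red','beaker_plain','chest','knife','oil','mallet','coaster_a','pencil']:
    print(t,{n:[(np.round(d['at'],1).tolist(),round(d['conf'],2)) for d in nets.tip_of(c,t)[:3]] for n,c in cs.items()})
E
```

```text
pics
[229.86115075 498.84979038 230.19817144] [3.14146861e+00 2.41817440e-03 1.13910264e+00] -18.700000000000003
scene 57.06323535075784 [979.40482145 613.78112804 912.10499209] [ 0.84833554 -0.00990603  2.4975317 ] [-0.03488164  0.          0.          0.          0.        ]
top 42.5852786335555 [ 435.75880234   -6.8817872  1593.1769639 ] [ 0.04228612 -0.00282929 -1.56862901] [-0.0957581  0.         0.         0.         0.       ]
lid_hinge {'scene': [], 'top': [([185.0, 329.0], 0.75), ([185.4, 355.0], 0.57), ([227.3, 207.2], 0.51)]}
lid_edge {'scene': [([315.0, 308.4], 0.72), ([120.5, 205.0], 0.68)], 'top': [([151.3, 314.9], 0.69), ([189.3, 354.6], 0.59)]}
knee_pin {'scene': [([180.2, 196.8], 0.7)], 'top': [([148.8, 317.1], 0.69), ([170.8, 175.3], 0.29)]}
stay_foot {'scene': [([199.3, 200.1], 0.61)], 'top': [([145.0, 293.0], 0.59)]}
dark_rim {'scene': [([200.5, 231.9], 0.47)], 'top': [([186.3, 291.0], 0.85), ([229.9, 207.6], 0.62), ([171.0, 173.4], 0.19)]}
beaker_dark {'scene': [], 'top': [([189.0, 286.6], 0.72)]}
beaker_red {'scene': [([312.1, 307.6], 0.9)], 'top': [([176.8, 152
[... 154 characters left out ...]
5], 0.8), ([152.6, 101.5], 0.69)]}
chest {'scene': [([219.4, 227.4], 0.72)], 'top': [([185.8, 290.4], 0.9), ([147.1, 317.1], 0.71), ([235.0, 342.8], 0.4)]}
knife {'scene': [([296.6, 287.0], 0.96)], 'top': [([169.5, 176.7], 0.91), ([187.4, 286.7], 0.33)]}
oil {'scene': [([198.4, 151.2], 0.69)], 'top': [([130.8, 380.0], 0.9)]}
mallet {'scene': [([172.1, 187.2], 0.72)], 'top': [([185.7, 387.3], 0.91), ([149.3, 319.5], 0.67)]}
coaster_a {'scene': [([345.7, 261.8], 0.69), ([284.4, 221.1], 0.64), ([219.7, 229.1], 0.48)], 'top': [([234.2, 343.6], 0.8), ([125.0, 151.2], 0.79), ([167.0, 202.4], 0.72)]}
pencil {'scene': [([221.5, 228.8], 0.57), ([242.3, 307.6], 0.42)], 'top': [([224.0, 205.0], 0.53)]}
```

```bash
python3 - <<'E'
from h import *
c=viewer.camera('scene');t=viewer.camera('top')
im=np.vstack([cv2.resize(c['img'],(800,600),interpolation=3)]);save('s.png',im)
save('t.png',cv2.resize(t['img'],(800,600),interpolation=3))
for n,rc in dict(red=(176.8,152.1),pA=(167.1,203.2),pB=(225.1,116.5),pC=(152.6,101.5)).items(): print(n,onz(t,rc,0).round())
for n,rc in dict(red=(312.1,307.6),p1=(314.4,381.9),p2=(380.6,335),p3=(253.6,349.6)).items(): print(n,onz(c,rc,0).round())
print('dark',onz(t,(186.3,291),74).round(),onz(t,(189,286.6),8).round())
print('foot',tri([c,t],[(199.3,200.1),(145,293)]).round(),'knee',tri([c,t],[(180.2,196.8),(148.8,317.1)]).round())
E
```

```text
red [537. 303.   0.]
pA [569. 137.   0.]
pB [379. 418.   0.]
pC [616. 471.   0.]
red [541. 291.   0.]
p1 [377. 423.   0.]
p2 [614. 467.   0.]
p3 [286. 219.   0.]
dark [ 504. -142.   74.] [ 498. -133.    8.]
foot [ 621. -141.  158.] knee [ 602. -204.  185.]
```

View pics/s.png

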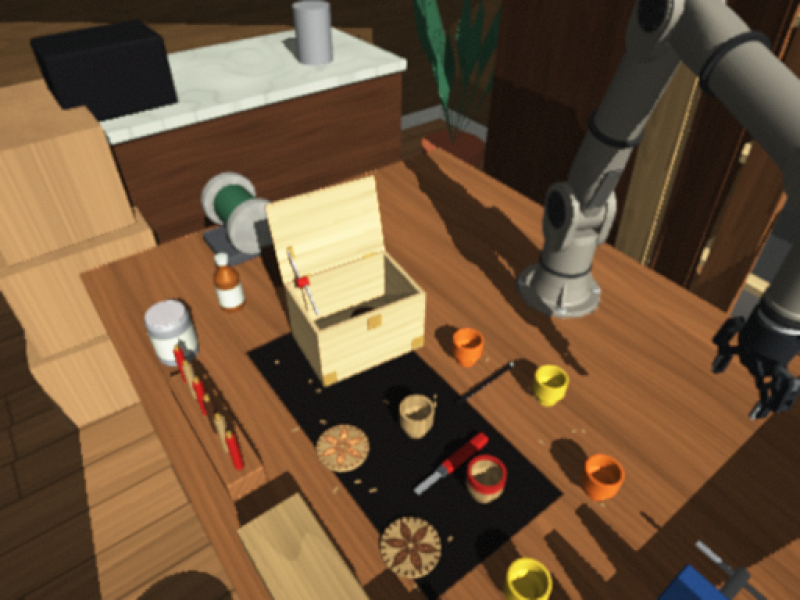

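View pics/t.png

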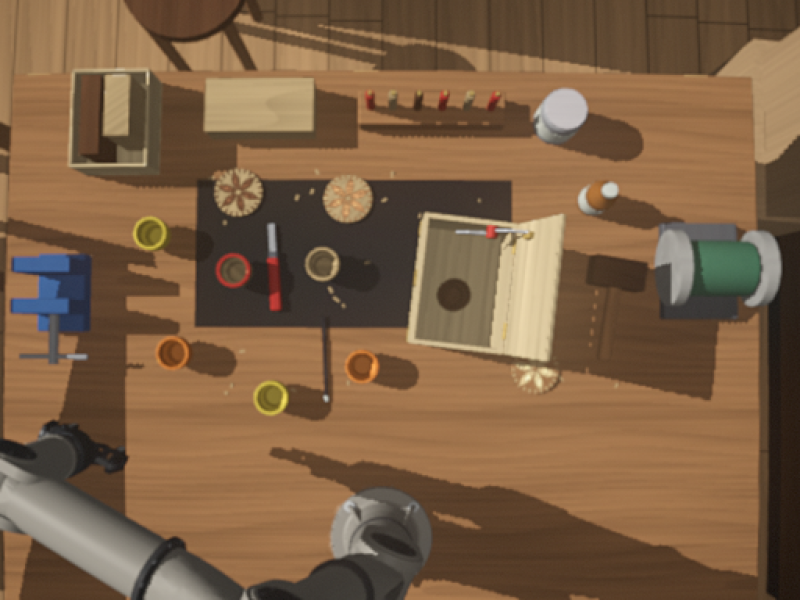

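The plain pale candidates in the scaled top view are these:
- (322,264): uncoloured pale wood, standing on the mat by the knife.
- (172,352) and (362,366): orange.
- (150,233) and (271,398): yellow.

Only (322,264) fits `beaker_plain`. `beaker_red` is at (233,270), with the red rim and band. I'll confirm both in an enlarged crop while measuring.

```bash
cat >> h.py <<'E'
from scipy.optimize import minimize
A=np.linspace(0,2*np.pi,40)
def ring(x,y,z,r): return np.c_[x+r*np.cos(A),y+r*np.sin(A),0*A+z]
def sil(c,x,y,z0=0):
    P=np.vstack([ring(x,y,z0+z,r) for z,r in((66,33),(28,33),(28,25),(0,22))])
    m=np.zeros((384*4,512*4),np.uint8);q=cv2.convexHull(np.round(proj(c,P)[:,::-1]*4+1.5).astype(np.int32))
    cv2.fillConvexPoly(m,q,1); return cv2.resize(m.astype(np.float32),(512,384),interpolation=cv2.INTER_AREA)
def fit(c,mask,x,y,z0=0):
    mask=mask.astype(np.float32)
    f=lambda p:np.abs(sil(c,p[0],p[1],z0)-mask).sum()/mask.sum()
    r=minimize(f,[x,y],method='Nelder-Mead',options=dict(initial_simplex=[[x,y],[x+8,y],[x,y+8]],xatol=.2))
    return r.x.round(1),round(r.fun,3)
E
python3 - <<'E'
from h import *
c=viewer.camera('scene');t=viewer.camera('top')
for n,g in(('beaker_red',(537,300)),('beaker_plain',(545,136))):
    for nm,cam in(('scene',c),('top',t)):
        w=proj(cam,[[*g,35]])[0]
        d=sorted(nets.trace(cam,n),key=lambda d:np.hypot(*(np.array(d['at'])-w)))
        print(n,nm,w.round(),[(np.round(e['at']).tolist(),round(e['conf'],2),int(e['pixels'].sum())) for e in d[:2]], fit(cam,d[0]['pixels'],*g) if d else '')
d=nets.trace(t,'dark_rim'); print([(np.round(e['at']).tolist(),round(e['conf'],2),int(e['pixels'].sum())) for e in d])
a=cv2.resize(c['img'][235:345,240:350],(400,400),interpolation=3);b=cv2.resize(t['img'][125:245,250:370],(400,400),interpolation=3)
save('crop.png',np.hstack([a,b]))
E
```

```text
beaker_red scene [307. 312.] [([303.0, 310.0], 0.61, 610)] (array([542.2, 296.8]), np.float64(0.048))
beaker_red top [176. 151.] [([173.0, 147.0], 0.65, 384), ([183.0, 341.0], 0.28, 2897)] (array([545.8, 300. ]), np.float64(0.062))
beaker_plain scene [269. 273.] [([266.0, 268.0], 0.76, 468), ([218.0, 298.0], 0.68, 388)] (array([555.2, 116.9]), np.float64(0.099))
beaker_plain top [174. 202.] [([168.0, 202.0], 0.92, 351), ([233.0, 230.0], 0.81, 358)] (array([559.3, 125.1]), np.float64(0.092))
[([188.0, 290.0], 0.72, 379)]
```

View pics/crop.png

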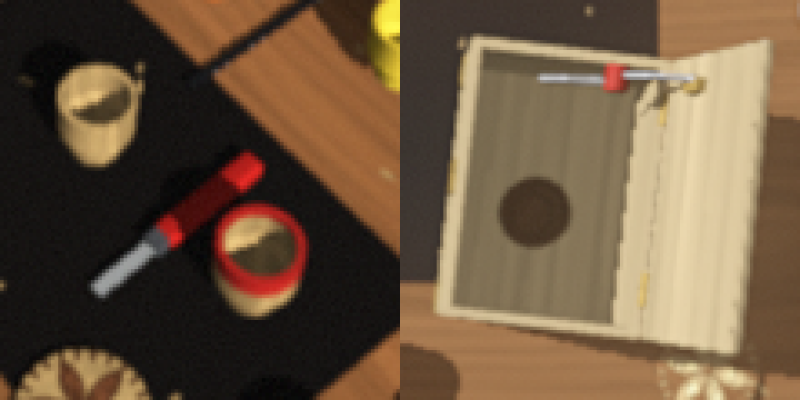

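The crop confirms both: the plain pale beaker is at crop (98,112), and the red-rimmed one at (260,255) beside the knife. The right half shows the dark beaker at (535,212), the red knee at (615,77), and the opening-side rim corners at (470,36) and (437,312).

```bash
python3 - <<'E'
from h import *
t=viewer.camera('top')
f=lambda x,y:((y-.0)/3.333+125-.35,(x-400)/3.333+250-.35)
a=onz(t,f(470,36),156);b=onz(t,f(437,313),156);v=a-b;L=np.hypot(*v[:2]);yaw=np.arctan2(v[1],v[0]);print(a,b,L,yaw)
ex=np.array([np.cos(yaw),np.sin(yaw)]);ey=np.array([-ex[1],ex[0]])
C=((a+b)/2)[:2]-88*ey;print('chest',C)
print('knee pred',C+98*ex-39*ey,'meas',onz(t,f(615,77),187),'foot',C+110*ex+17*ey)
e=nets.trace(t,'dark_rim')[0]
print('dark silh', onz(t,e['at'],74), fit(t,e['pixels'],505,-137,8))
d=onz(t,f(535,212),74)[:2];print(d,(d-C)@ex,(d-C)@ey)
print('lid edge',C-88*ey-176*np.sin(np.radians(15))*ey)
E
```

```text
[649.21452673 -74.80065327 156.        ] [405.5700852  -45.96733605 156.        ] 245.34460269676035 -0.11779392745148531
chest [ 517.0503955  -147.77418225]
knee pred [ 609.78793954 -198.02105205] meas [ 609.54406805 -198.47904822  187.        ] foot [ 628.28599906 -143.81937501]
dark silh [ 498.25385096 -140.31553596   74.        ] (array([ 497.1, -138.7]), np.float64(0.045))
[ 497.45814296 -138.93461411] -20.495325535516074 6.475797688878556
lid edge [ 501.35511824 -280.40085966]
```

Request:
drive_tool:
  targets:
    - [[90, 40, -25, 0, 0, 0, -9], [90, 80, -50, 0, 0, 0, -18], [90, 120, -75, 0, 0, 0, -27], [90, 160, -100, 0, 0, 0, -37], [90, 200, -125, 0, 0, 0, -46], [90, 240, -150, 0, 0, 0, -55], [90, 280, -175, 0, 0, 0, -64], [90, 314, -200, 0, 0, 0, -74], [90, 314, -200, 0, 0, 0, -74], [90, 314, -200, 0, 0, 0, -74]]

```text
t: 3.3
position: [543.6, 300.3, 231.1]
ee_rot: [-3.141, 0.001, -0.151]
ft_force: [0.2, 0.2, 0.4]
gripper_width: 76.8
```

```bash
python3 - <<'E'
from h import *
w=viewer.camera('wrist');print(w['fovy'],w['position'],w['orientation'],w['distortion'])
for e in nets.trace(w,'beaker_red')[:2]: print(e['conf'],e['at'],e['pixels'].sum(),fit(w,e['pixels'],544,299))
hsv=cv2.cvtColor(w['img'],cv2.COLOR_RGB2HSV)
save('w1.png',w['img'])
E
```

```text
58.71553261823724 [553.18810785 369.71272582 374.65765866] [-0.27858147  0.00147194 -0.1508958 ] [-0.10131032  0.          0.          0.          0.        ]
0.86 [174.7, 254.7] 3995 (array([543.7, 297.8]), np.float64(0.03))
```

View pics/w1.png

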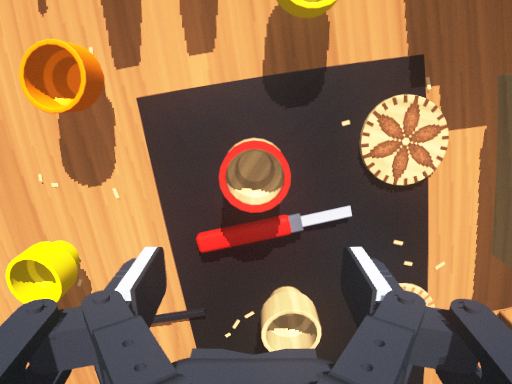

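The wrist view shows the red-rimmed beaker at (255,175) with the knife clear below it. The fit puts it at (543.7, 297.8), and all three cameras agree. Descending to grasp.

Request:
drive_tool:
  targets:
    - [[95, 0, -1, -40, 0, 0, 1], [95, 0, -2, -90, 0, 0, 2], [95, 0, -2, -140, 0, 0, 2], [95, 0, -2, -175, 0, 0, 2], [95, 0, -2, -195, 0, 0, 2], [95, 0, -2, -203, 0, 0, 2], [95, 0, -2, -203, 0, 0, 2], [40, 0, -2, -203, 0, 0, 2], [40, 0, -2, -203, 0, 0, 2], [40, 0, -2, -203, 0, 0, 2], [40, 0, -2, -203, 0, 0, 2]]

```text
t: 4.78
position: [544.3, 300.4, 30.3]
ee_rot: [-3.138, -0.002, -0.114]
ft_force: [0.7, 0.1, 5.4]
gripper_width: 65.2
```

Request:
drive_tool:
  targets:
    - [[40, 0, 0, 20, 0, 0, 0], [40, 0, 0, 60, 0, 0, 0], [40, 0, 0, 110, 0, 0, 0], [40, 0, 0, 160, 0, 0, 0], [40, 0, 0, 200, 0, 0, 0], [40, 0, 0, 210, 0, 0, 0], [40, 0, 0, 210, 0, 0, 0]]

```text
t: 5.65
position: [544.2, 300.3, 240.0]
ee_rot: [-3.138, -0.002, -0.114]
ft_force: [-0.5, -0.5, -0.9]
gripper_width: 65.3
```

```bash
python3 - <<'E'
from h import *
w=viewer.camera('wrist');s=manip.state();print(s['position'],s['ee_rot'],s['gripper_width'],s['ft_force'])
save('w2.png',w['img'])
p=np.array(s['position']);
for e in nets.trace(w,'beaker_red')[:2]:
  print(e['conf'],e['at'],e['pixels'].sum())
  for z in (-20,-26,-32): print(z,fit(w,e['pixels'],p[0],p[1],p[2]+z))
for e in nets.trace(w,'beaker_plain')[:3]: print(e['conf'],e['at'],fit(w,e['pixels'],557,121))
E
```

```text
[543.5228208  300.01320701 238.68845841] [-3.13933790e+00  5.47299836e-04 -1.14042179e-01] 65.66240411234608 [-0.37913142  0.22025133 -1.97941329]
0.87 [280.6, 253.7] 23505
-20 (array([543.5, 300.3]), np.float64(0.234))
-26 (array([542.8, 299. ]), np.float64(0.128))
-32 (array([542.6, 297.8]), np.float64(0.102))
0.97 [264.1, 41.2] (array([600.2, -62. ]), np.float64(1.0))
0.96 [7.6, 310.6] (array([600.2, -62. ]), np.float64(1.0))
0.73 [74.2, 68.7] (array([600.2, -62. ]), np.float64(1.0))
```

View pics/w2.png

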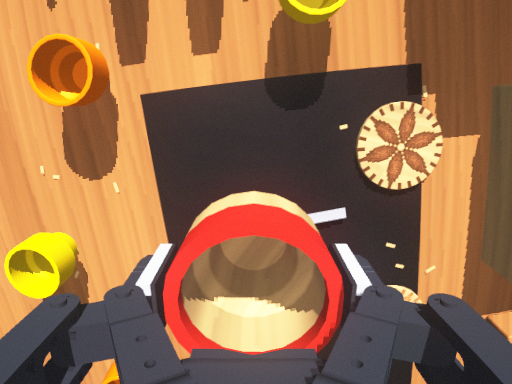

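Request:
drive_tool:
  targets:
    - [[40, -15, -44, 0, 0, 0, 0], [40, -31, -88, 0, 0, 0, 0], [40, -46, -131, 0, 0, 0, 0], [40, -62, -175, 0, 0, 0, 0], [40, -78, -219, 0, 0, 0, 0], [40, -93, -263, 0, 0, 0, 0], [40, -109, -307, 0, 0, 0, 0], [40, -124, -350, 0, 0, 0, 0], [40, -140, -394, 0, 0, 0, 0], [40, -150, -425, 0, 0, 0, 0], [40, -155, -438, 0, 0, 0, 0], [40, -155, -438, 0, 0, 0, 0], [40, -155, -438, 0, 0, 0, 0]]

```text
t: 7.42
position: [388.6, -136.3, 237.4]
ee_rot: [-3.14, 0.003, -0.111]
ft_force: [0.9, -0.8, -0.5]
gripper_width: 65.6
```

```bash
python3 - <<'E'
from h import *
w=viewer.camera('wrist');s=manip.state();print(s['position'],s['ee_rot'],s['gripper_width'],s['ft_force'])
save('w3.png',w['img'])
p=np.array(s['position']);
for e in nets.trace(w,'dark_rim')[:2]:
  print('dark',e['conf'],e['at'],e['pixels'].sum(),fit(w,e['pixels'],497,-139,8))
for e in nets.trace(w,'beaker_red')[:1]:
  for z in (-26,-30,-34): print(z,fit(w,e['pixels'],p[0],p[1],p[2]+z))
print(proj(w,[497,-139,74]))
E
```

```text
[ 388.68951549 -136.32835571  237.52547163] [-3.14011899e+00  2.55120465e-03 -1.10774775e-01] 65.41589124273845 [ 0.26836843  0.60508926 -0.27362316]
dark 0.93 [165.1, 365.3] 4343 (array([ 495.9, -142.3]), np.float64(0.032))
dark 0.58 [363.5, 412.6] 1693 (array([ 568.4, -523.5]), np.float64(1.0))
-26 (array([ 387.1, -137.6]), np.float64(0.165))
-30 (array([ 387.2, -138.4]), np.float64(0.108))
-34 (array([ 387.1, -139. ]), np.float64(0.104))
[[167.26049895 371.6178611 ]]
```

View pics/w3.png

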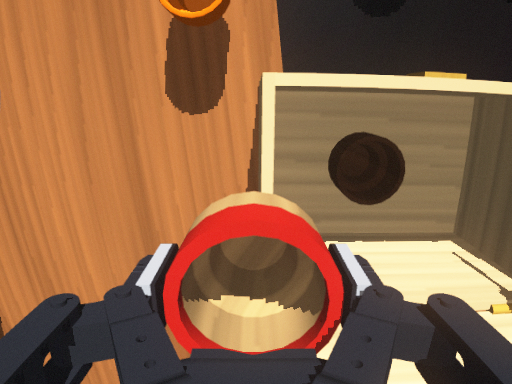

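The dark beaker shows at (367,168), clear of the held one. In this one picture, dark is at (495.9, -142.3) and held red at (387.2, -138.6), so the shift needed is about (+109, -4). The dark position agrees with the top view.

Request:
drive_tool:
  targets:
    - [[40, 30, -1, 0, 0, 0, 0], [40, 65, -3, 0, 0, 0, 0], [40, 95, -4, 0, 0, 0, 0], [40, 109, -4, 0, 0, 0, 0], [40, 109, -4, -10, 0, 0, 0], [40, 109, -4, -40, 0, 0, 0], [40, 109, -4, -75, 0, 0, 0], [40, 109, -4, -105, 0, 0, 0], [40, 109, -4, -122, 0, 0, 0], [40, 109, -4, -130, 0, 0, 0], [40, 109, -4, -136, 0, 0, 0], [40, 109, -4, -142, 0, 0, 0], [40, 109, -4, -147, 0, 0, 0], [40, 109, -4, -147, 0, 0, 0]]

```text
t: 9.32
position: [497.5, -140.7, 90.5]
ee_rot: [-3.14, 0.003, -0.111]
ft_force: [-1.0, 0.3, -0.7]
gripper_width: 65.5
```

Request:
drive_tool:
  targets:
    - [[40, 0, 0, -4, 0, 0, 0], [40, 0, 0, -7, 0, 0, 0], [40, 0, 0, -10, 0, 0, 0], [40, 0, 0, -12, 0, 0, 0], [40, 0, 0, -14, 0, 0, 0], [40, 0, 0, -14, 0, 0, 0]]

```text
t: 10.07
position: [497.5, -140.7, 76.4]
ee_rot: [-3.14, 0.003, -0.111]
ft_force: [-0.3, 0.1, -1.0]
gripper_width: 65.5
```

Request:
drive_tool:
  targets:
    - [[40, 0, 0, -1, 0, 0, 0], [40, 0, 0, -2, 0, 0, 0], [40, 0, 0, -3, 0, 0, 0], [40, 0, 0, -3, 0, 0, 0]]

```text
t: 10.58
position: [497.8, -140.9, 76.2]
ee_rot: [-3.139, 0.002, -0.111]
ft_force: [-5.6, 1.7, 16.3]
gripper_width: 65.5
```

Contact came at z≈76, exactly the expected home height. I'll unload, release and rise.

Request:
drive_tool:
  targets:
    - [[40, 0, 0, 1, 0, 0, 0], [80, 0, 0, 1, 0, 0, 0], [95, 0, 0, 1, 0, 0, 0], [95, 0, 0, 1, 0, 0, 0], [95, 0, 0, 1, 0, 0, 0], [95, 0, 0, 20, 0, 0, 0], [95, 0, 0, 60, 0, 0, 0], [95, 0, 0, 110, 0, 0, 0], [95, 0, 0, 150, 0, 0, 0], [95, 0, 0, 160, 0, 0, 0], [95, 0, 0, 160, 0, 0, 0]]

```text
t: 11.95
position: [497.8, -140.8, 236.1]
ee_rot: [-3.139, 0.002, -0.111]
ft_force: [-0.8, 1.0, 0.0]
gripper_width: 80.9
```

```bash
python3 - <<'E'
from h import *
w=viewer.camera('wrist');s=manip.state();print(s['t'],s['position'],s['gripper_width'],s['ft_force'])
save('w4.png',w['img'])
for e in nets.trace(w,'beaker_red')[:2]:
  print(e['conf'],e['at'],e['pixels'].sum())
  for z in(42,46,50): print(z,fit(w,e['pixels'],496,-141,z))
E
```

```text
12.0 [ 497.11241243 -140.49707399  235.02751485] 81.43136416571855 [-0.16882155 -0.00645905 -0.6537816 ]
0.94 [183.4, 256.6] 5293
42 (array([ 497.1, -144.5]), np.float64(0.025))
46 (array([ 497.1, -143.2]), np.float64(0.022))
50 (array([ 497.2, -142.4]), np.float64(0.04))
```

View pics/w4.png

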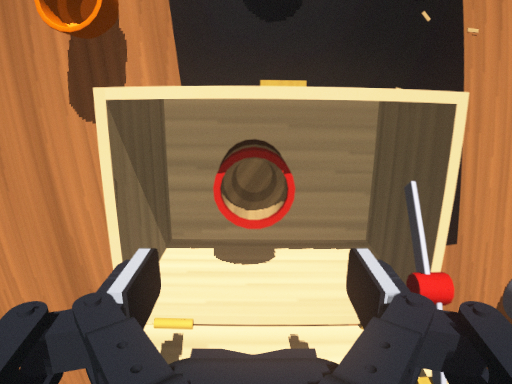

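The red-rimmed beaker sits upright and concentric at (255,187). The fit is best at z=46, which is home. Next, the plain beaker.

Request:
drive_tool:
  targets:
    - [[95, 9, 40, 0, 0, 0, 0], [95, 19, 85, 0, 0, 0, 0], [95, 29, 130, 0, 0, 0, 0], [95, 40, 175, 0, 0, 0, 0], [95, 50, 220, 0, 0, 0, 0], [95, 57, 250, 0, 0, 0, 0], [95, 59, 262, 0, 0, 0, 0], [95, 59, 262, 0, 0, 0, 0], [95, 59, 262, 0, 0, 0, 0]]

```text
t: 13.18
position: [555.6, 119.1, 234.3]
ee_rot: [-3.14, 0.006, -0.115]
ft_force: [0.0, -0.2, 0.0]
gripper_width: 81.0
```

```bash
python3 - <<'E'
from h import *
w=viewer.camera('wrist');s=manip.state();print(s['t'],s['position'],s['gripper_width'],s['ft_force'])
for e in nets.trace(w,'beaker_plain')[:5]:
  print(e['conf'],e['at'],e['pixels'].sum(),w['img'][e['pixels']].mean(0).round(),fit(w,e['pixels'],*onz(w,e['at'],40)[:2]))
E
```

```text
13.225 [555.65957407 119.12160617 234.53412623] 81.5041851897176 [ 0.05540586  0.17468462 -0.94341572]
0.78 [172.7, 256.7] 3879 [162. 133.  88.] (array([557. , 119.8]), np.float64(0.042))
0.78 [103.4, 11.8] 1383 [145. 120.  13.] (array([288.6, 220.9]), np.float64(0.027))
0.65 [261.2, 83.2] 3751 [206. 113.  12.] (array([352.8,  40.1]), np.float64(0.033))
0.17 [67.5, 228.9] 3315 [201.  75.  74.] (array([536.2, 216. ]), np.float64(1.37))
```

The candidate at pixel (257,173) has a mean colour of pale wood (162,133,88), so it is the plain one. The others are yellow and orange.

Request:
drive_tool:
  targets:
    - [[95, 2, 1, -40, 0, 0, 0], [95, 2, 1, -90, 0, 0, 0], [95, 2, 1, -140, 0, 0, 0], [95, 2, 1, -175, 0, 0, 0], [95, 2, 1, -195, 0, 0, 0], [95, 2, 1, -204, 0, 0, 0], [95, 2, 1, -204, 0, 0, 0], [40, 2, 1, -204, 0, 0, 0], [40, 2, 1, -204, 0, 0, 0], [40, 2, 1, -204, 0, 0, 0], [40, 2, 1, -204, 0, 0, 0]]

```text
t: 14.65
position: [559.3, 120.4, 32.6]
ee_rot: [-3.138, 0.002, -0.115]
ft_force: [-0.8, -0.7, 6.4]
gripper_width: 65.4
```

Request:
drive_tool:
  targets:
    - [[40, 0, 0, 15, 0, 0, 0], [40, 0, 0, 50, 0, 0, 0], [40, 0, 0, 100, 0, 0, 0], [40, 0, 0, 150, 0, 0, 0], [40, 0, 0, 190, 0, 0, 0], [40, 0, 0, 220, 0, 0, 0], [40, -30, -45, 230, 0, 0, 0], [40, -60, -90, 230, 0, 0, 0], [40, -90, -135, 230, 0, 0, 0], [40, -120, -180, 230, 0, 0, 0], [40, -145, -220, 230, 0, 0, 0], [40, -168, -255, 230, 0, 0, 0], [40, -168, -261, 230, 0, 0, 0], [40, -168, -261, 230, 0, 0, 0], [40, -168, -261, 230, 0, 0, 0]]

```text
t: 16.52
position: [392.0, -139.2, 262.6]
ee_rot: [-3.138, 0.002, -0.112]
ft_force: [0.0, 0.5, -1.5]
gripper_width: 65.4
```

```bash
python3 - <<'E'
from h import *
w=viewer.camera('wrist');s=manip.state();print(s['t'],s['position'],s['ee_rot'],s['gripper_width'],s['ft_force'])
save('w5.png',w['img'])
p=np.array(s['position'])
for n in('beaker_red','beaker_dark','beaker_plain'):
 for e in nets.trace(w,n)[:3]:
  print(n,e['conf'],e['at'],e['pixels'].sum(),fit(w,e['pixels'],496,-142,46),[fit(w,e['pixels'],p[0],p[1],p[2]+z) for z in(-28,-32)] if n[7]=='p' else '')
E
```

```text
16.575 [ 391.91375979 -139.24609635  262.52590032] [-3.13787026e+00  1.96913050e-03 -1.11995463e-01] 65.27900843251209 [ 0.91947732 -0.5790295  -0.9036714 ]
beaker_red 0.8 [167.5, 368.8] 4844 (array([ 497.7, -143.1]), np.float64(0.019)) 
beaker_plain 0.87 [9.7, 195.7] 1471 (array([ 567.4, -526.5]), np.float64(1.0)) [(array([ 435.2, -322.2]), np.float64(1.0)), (array([ 435.2, -322.2]), np.float64(1.0))]
beaker_plain 0.7 [277.3, 252.4] 23171 (array([ 567.4, -526.5]), np.float64(1.0)) [(array([ 391.1, -139.2]), np.float64(0.138)), (array([ 390.6, -139.9]), np.float64(0.072))]
```

View pics/w5.png

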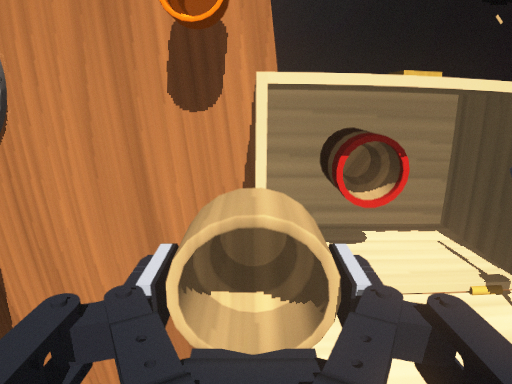

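The held plain beaker is upright at (252,277), and the nested red one is at (370,170). The shift is about (+107, -3.5), and home is TCP z≈116.5.

Request:
drive_tool:
  targets:
    - [[40, 30, -1, 0, 0, 0, 0], [40, 65, -3, 0, 0, 0, 0], [40, 95, -3.5, 0, 0, 0, 0], [40, 107, -3.5, 0, 0, 0, 0], [40, 107, -3.5, -10, 0, 0, 0], [40, 107, -3.5, -40, 0, 0, 0], [40, 107, -3.5, -75, 0, 0, 0], [40, 107, -3.5, -100, 0, 0, 0], [40, 107, -3.5, -114, 0, 0, 0], [40, 107, -3.5, -120, 0, 0, 0], [40, 107, -3.5, -126, 0, 0, 0], [40, 107, -3.5, -132, 0, 0, 0], [40, 107, -3.5, -132, 0, 0, 0]]

```text
t: 18.35
position: [498.6, -143.2, 130.3]
ee_rot: [-3.138, 0.002, -0.113]
ft_force: [0.8, 0.5, -1.0]
gripper_width: 65.4
```

Request:
drive_tool:
  targets:
    - [[40, 0, 0, -4, 0, 0, 0], [40, 0, 0, -7, 0, 0, 0], [40, 0, 0, -10, 0, 0, 0], [40, 0, 0, -12, 0, 0, 0], [40, 0, 0, -14, 0, 0, 0], [40, 0, 0, -16, 0, 0, 0], [40, 0, 0, -16, 0, 0, 0]]

```text
t: 19.23
position: [499.0, -143.5, 116.5]
ee_rot: [-3.137, 0.001, -0.113]
ft_force: [-4.0, 2.0, 12.6]
gripper_width: 65.3
```

Contact at 116.5, as predicted. Releasing.

Request:
drive_tool:
  targets:
    - [[40, 0, 0, 1, 0, 0, 0], [80, 0, 0, 1, 0, 0, 0], [95, 0, 0, 1, 0, 0, 0], [95, 0, 0, 1, 0, 0, 0], [95, 0, 0, 1, 0, 0, 0], [95, 0, 0, 20, 0, 0, 0], [95, 0, 0, 60, 0, 0, 0], [95, 0, 0, 110, 0, 0, 0], [95, 0, 0, 120, 0, 0, 0], [95, 0, 0, 120, 0, 0, 0]]

```text
t: 20.48
position: [499.2, -143.6, 236.8]
ee_rot: [-3.137, 0.0, -0.113]
ft_force: [0.3, 0.4, -0.2]
gripper_width: 81.5
```

```bash
python3 - <<'E'
from h import *
w=viewer.camera('wrist');s=manip.state();print(s['t'],s['position'],s['gripper_width'],s['ft_force'])
save('w6.png',w['img'])
for e in nets.trace(w,'beaker_plain')[:2]:
  print(e['conf'],e['at'],e['pixels'].sum(),[fit(w,e['pixels'],497,-142,z) for z in(80,84,88)])
c=viewer.camera('scene')
k=nets.tip_of(w,'knee_pin');print('knee',[(d['at'],d['conf'],onz(w,d['at'],187)) for d in k[:2]])
E
```

```text
20.525 [ 498.51597252 -143.21424176  235.64750391] 81.35469097065753 [-0.14896679 -0.38534022 -0.28091834]
0.76 [196.7, 254.8] 6843 [(array([ 498.4, -145.5]), np.float64(0.02)), (array([ 498.4, -144.3]), np.float64(0.031)), (array([ 498.6, -143.7]), np.float64(0.062))]
0.72 [12.2, 77.6] 2396 [(array([ 535.6, -437.5]), np.float64(1.0)), (array([ 535.6, -437.5]), np.float64(1.0)), (array([ 535.6, -437.5]), np.float64(1.0))]
knee [([285.8, 428.3], 0.92, array([ 608.20833106, -203.76700275,  187.        ]))]
```

View pics/w6.png

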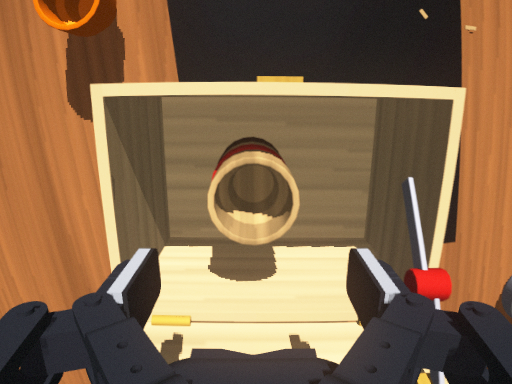

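The stack stands upright and concentric: plain rim at (254,197), red band and dark below it. The knee is at (428,285), so about (608.5, -201, 187). Next I'll shut the fingers, tilt the hand away from the lid, and move above the knee.

Request:
drive_tool:
  targets:
    - [[0, 10, -2, 10, 0, 0, 0], [0, 40, -15, 10, -6, 0.7, 0], [0, 75, -35, 10, -12, 1.4, 0], [0, 100, -50, 10, -18, 2.1, 0], [0, 110, -55, 5, -20, 2.3, 0], [0, 110, -55, -10, -20, 2.3, 0], [0, 110, -55, -22, -20, 2.3, 0], [0, 110, -55, -22, -20, 2.3, 0]]

```text
t: 21.68
position: [606.0, -198.4, 211.5]
ee_rot: [2.796, 0.008, -0.117]
ft_force: [-0.2, -0.4, 1.0]
gripper_width: -0.0
```

```bash
python3 - <<'E'
from h import *
w=viewer.camera('wrist');c=viewer.camera('scene');s=manip.state();print(s['t'],s['position'],s['ee_rot'],s['gripper_width'],s['joint_pos'])
for n,cam in(('w',w),('s',c)):
  for d in nets.tip_of(cam,'knee_pin')[:2]: print(n,d['at'],d['conf'],onz(cam,d['at'],187))
a=cv2.resize(w['img'],(512,384));b=cv2.resize(c['img'][110:290,120:260],(288,384),interpolation=3)
save('k1.png',np.hstack([a,b]))
E
```

```text
21.775 [ 607.35722825 -198.66442554  213.24732762] [ 2.79552187  0.00452079 -0.11595291] -0.13431875725353526 [-0.40461793  0.59391067  0.81841614  1.36622983 -0.08400011  1.27916544
  0.21277454]
w [228.1, 260.6] 0.74 [ 607.95671258 -203.76445416  187.        ]
s [180.9, 193.0] 0.47 [ 609.6737396 -201.4241601  187.       ]
```

View pics/k1.png

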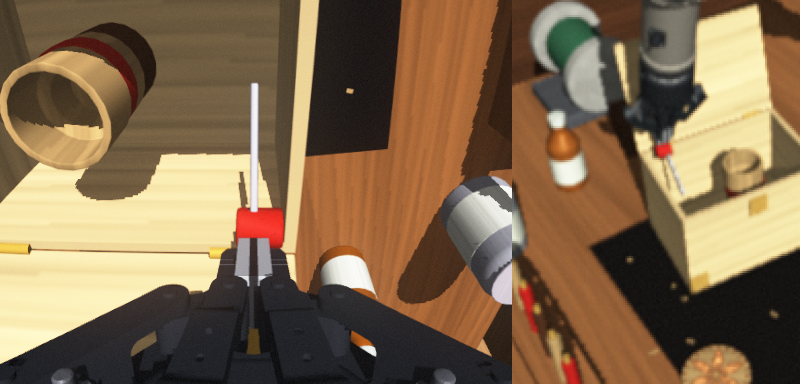

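The tips are just above the red knee at (260,228), and the stack is untouched. Pushing down along the knee's arc.

Request:
drive_tool:
  targets:
    - [[0, 0, 0, -7, 0, 0, 0], [0, 0, 0, -13, 0, 0, 0], [0, 0, -2, -18, 0, 0, 0], [0, 0, -4, -23, 0, 0, 0], [0, 0, -6, -28, 0, 0, 0], [0, 0, -8, -33, 0, 0, 0], [0, 0, -10, -38, 0, 0, 0], [0, 0, -12, -43, 0, 0, 0], [0, 0, -12, -43, 0, 0, 0]]

```text
t: 23.0
position: [608.5, -206.6, 169.7]
ee_rot: [2.801, 0.005, -0.113]
ft_force: [-2.0, 7.7, 3.4]
gripper_width: -0.1
```

```bash
python3 - <<'E'
from h import *
w=viewer.camera('wrist');t=viewer.camera('top');s=manip.state();print(s['t'],s['position'],s['ee_rot'],s['ft_force'])
for n,cam in(('w',w),('t',t)):
  for m in('knee_pin','lid_edge'):
    for d in nets.tip_of(cam,m)[:2]: print(n,m,d['at'],d['conf'],onz(cam,d['at'],165))
h=cv2.cvtColor(w['img'],cv2.COLOR_RGB2HSV);m=((h[...,0]<6)|(h[...,0]>174))&(h[...,1]>200)&(h[...,2]>110);m[:, :150]=0
r,cc=np.nonzero(m);print(m.sum(),r.min() if len(r) else 0,r.mean(),cc.mean())
save('k2.png',np.hstack([w['img'],cv2.resize(t['img'][110:254,260:368],(288,384),interpolation=3)]))
E
```

```text
23.1 [ 608.53770752 -206.64176407  169.69527999] [ 2.80065079  0.00466687 -0.1127394 ] [-1.57244027  7.09773048  2.887774  ]
w knee_pin [294.1, 84.6] 0.43 [ 510.00699228 -233.20008917  165.        ]
t knee_pin [148.1, 317.8] 0.49 [ 611.29165996 -212.15137352  165.        ]
t lid_edge [183.8, 342.5] 0.67 [ 507.10124084 -283.96967134  165.        ]
t lid_edge [124.0, 154.1] 0.62 [681.33915082 267.05520394 165.        ]
264 234 239.45454545454547 251.58333333333334
```

View pics/k2.png

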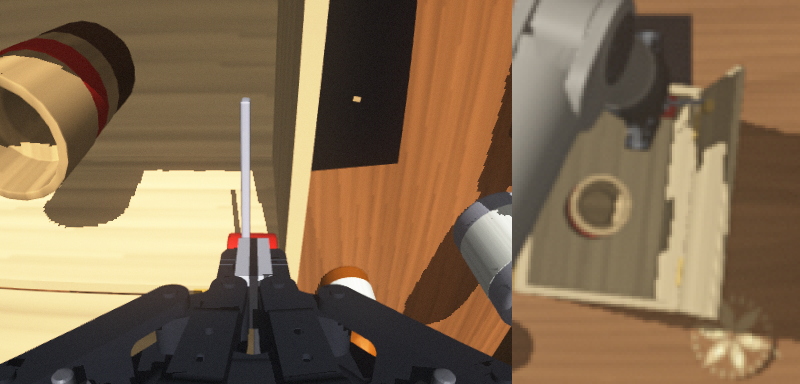

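The knee has gone from z≈187 to well below the tips (red strip at (252,239)), and the top crop shows it moved towards the hinge, so it is folded. The stack is intact. I'll retreat upward, straighten the hand, and check the fold.

Request:
drive_tool:
  targets:
    - [[0, 0, 6, 10, 0, 0, 0], [0, 0, 10, 35, 0, 0, 0], [0, 0, 10, 75, 0, 0, 0], [0, -10, 10, 120, 7, -0.8, 0], [0, -30, 10, 165, 14, -1.5, 0], [0, -55, 10, 205, 19.5, -2.3, 0], [0, -75, 10, 207, 19.5, -2.3, 0], [0, -75, 10, 207, 19.5, -2.3, 0]]

```text
t: 24.3
position: [532.5, -199.1, 378.5]
ee_rot: [-3.141, -0.001, -0.116]
ft_force: [1.1, 0.2, 0.2]
gripper_width: -0.5
```

```bash
python3 - <<'E'
from h import *
w=viewer.camera('wrist');c=viewer.camera('scene');s=manip.state();print(s['t'],s['position'],s['ee_rot'],s['ft_force'])
k=[]
for n,cam in(('w',w),('s',c)):
  for d in nets.tip_of(cam,'knee_pin')[:2]: print(n,d['at'],round(d['conf'],2),onz(cam,d['at'],165)); k.append((cam,d['at']))
  for d in nets.tip_of(cam,'lid_edge')[:2]: print(n,'edge',d['at'],round(d['conf'],2),onz(cam,d['at'],330))
C=np.array([515,-150]);ex=np.array([.993,-.118]);ey=np.array([.118,.993])
for f in(0,.4,.8,1.0,1.2):
  # knee on arc: foot local(17,146), start (-39,187); knee z drop by fold via isoceles geometry approx: rotate lower link
  for ang in [f/2]:
    v=np.array([-56,41.]);r=np.array([[np.cos(ang),-np.sin(ang)],[np.sin(ang),np.cos(ang)]])@v
    P=np.r_[C+98*ex+(17+r[0])*ey,146+r[1]];print(f,P.round(),proj(w,P).round(),proj(c,P).round())
E
```

```text
24.4 [ 534.15172908 -196.3597618   376.34207338] [-3.13993629e+00  2.37409114e-03 -1.10839352e-01] [ 0.0590542  -0.40469622 -0.62746856]
w [170.0, 323.8] 0.75 [ 606.18661756 -211.97733203  165.        ]
s [187.2, 195.3] 0.57 [ 608.24612914 -193.61440903  165.        ]
s [171.7, 215.3] 0.56 [ 512.73138961 -224.42961563  165.        ]
s edge [120.8, 210.8] 0.95 [ 486.1955468  -274.23120899  330.        ]
s edge [170.5, 215.0] 0.22 [613.68640352 -44.19530171 330.        ]
0 [ 608. -200.  187.] [[163. 329.]] [[181. 194.]]
0.4 [ 607. -207.  175.] [[167. 326.]] [[182. 193.]]
0.8 [ 606. -212.  162.] [[169. 323.]] [[185. 193.]]
1.0 [ 606. -213.  155.] [[169. 322.]] [[186. 193.]]
1.2 [ 606. -214.  148.] [[168. 321.]] [[188. 193.]]
```

The knee pixels in both cameras match a fold of about 0.9–1.0 rad with the lid still up. Now going over the edge to behind the lid.

Request:
drive_tool:
  targets:
    - [[0, -12, -40, 4, 0, 0, 0], [0, -24, -80, 4, 0, 0, 0], [0, -37, -121, 4, 0, 0, 0], [0, -37, -121, 0, 0, 0, 0], [0, -37, -121, -25, 0, 0, 0], [0, -37, -121, -55, 0, 0, 0], [0, -37, -121, -74, 0, 0, 0], [0, -37, -121, -74, 0, 0, 0]]

```text
t: 25.6
position: [497.7, -314.5, 299.4]
ee_rot: [-3.138, 0.008, -0.107]
ft_force: [-0.1, -0.4, -0.2]
gripper_width: 0.1
```

Request:
drive_tool:
  targets:
    - [[0, 2, 20, 3, 0, 0, 0], [0, 4, 35, 5, 0, 0, 0], [0, 5, 46, 6, 0, 0, 0], [0, 7, 57, 6, 0, 0, 0], [0, 8, 70, 6, 0, 0, 0], [0, 10, 83, 6, 0, 0, 0], [0, 11, 95, 4, 0, 0, 0], [0, 13, 108, 1, 0, 0, 0], [0, 14, 120, -4, 0, 0, 0], [0, 16, 132, -9, 0, 0, 0], [0, 16, 132, -9, 0, 0, 0]]

```text
t: 26.98
position: [513.8, -180.0, 289.4]
ee_rot: [-3.136, 0.01, -0.104]
ft_force: [0.6, -0.6, -0.2]
gripper_width: 0.3
```

```bash
python3 - <<'E'
from h import *
c=viewer.camera('scene');t=viewer.camera('top');s=manip.state();print(s['t'],s['position'],s['ft_force'])
for n,cam in(('s',c),('t',t)):
  print(n,[(d['at'],round(d['conf'],2)) for d in nets.tip_of(cam,'lid_edge')[:3]])
C=np.array([515,-150]);ey=np.array([.118,.993])
for f in(96,80,70,60,50,40):
  a=np.radians(f);y=-88+176*np.cos(a)-9*np.sin(a);z=156+176*np.sin(a)+9*np.cos(a);P=np.r_[C+y*ey,z]
  print(f,proj(c,P).round()[0],proj(t,P).round()[0])
E
```

```text
27.075 [ 513.69877716 -181.94292841  290.12910004] [ 0.07414157 -0.17856474  0.80409616]
s [([144.6, 223.9], 0.77)]
t [([182.2, 304.5], 0.72)]
96 [123. 208.] [183. 347.]
80 [130. 215.] [181. 329.]
70 [137. 219.] [179. 317.]
60 [144. 223.] [178. 305.]
50 [153. 228.] [177. 295.]
40 [163. 231.] [177. 286.]
```

The lid edge pixels in both cameras match 60° from shut, exactly on the planned path. Continuing down along the arc.

Request:
drive_tool:
  targets:
    - [[0, 2, 17, -10, 0, 0, 0], [0, 4, 32, -21, 0, 0, 0], [0, 5, 45, -34, 0, 0, 0], [0, 7, 56, -48, 0, 0, 0], [0, 8, 65, -64, 0, 0, 0], [0, 9, 72, -81, 0, 0, 0], [0, 9, 77, -98, 0, 0, 0], [0, 10, 80, -108, 0, 0, 0], [0, 10, 81, -115, 0, 0, 0], [0, 10, 81, -119, 0, 0, 0], [0, 10, 81, -119, 0, 0, 0]]

```text
t: 28.55
position: [523.6, -102.1, 171.4]
ee_rot: [-3.138, 0.008, -0.108]
ft_force: [0.9, -0.7, -0.1]
gripper_width: 0.1
```

Request:
drive_tool:
  targets:
    - [[0, 0, 0, -2, 0, 0, 0], [0, 0, 0, -4, 0, 0, 0], [0, 0, 0, -6, 0, 0, 0], [0, 0, 0, -7, 0, 0, 0], [0, 0, 0, -7, 0, 0, 0]]

```text
t: 29.18
position: [523.7, -102.1, 165.1]
ee_rot: [-3.137, 0.008, -0.108]
ft_force: [-1.7, 0.0, 4.4]
gripper_width: 0.1
```

Request:
drive_tool:
  targets:
    - [[0, 0, 0, -1, 0, 0, 0], [0, 0, 0, -2, 0, 0, 0], [0, 0, 0, -3, 0, 0, 0], [0, 0, 0, -3, 0, 0, 0], [0, 0, 0, -3, 0, 0, 0]]

```text
t: 29.8
position: [523.8, -102.2, 165.0]
ee_rot: [-3.136, 0.007, -0.108]
ft_force: [-6.3, 1.4, 16.5]
gripper_width: 0.3
```

The lid is firmly on the rim: z stays at 165 (156 + 9) while the force climbs to 16 N. Retreating and checking.

Request:
drive_tool:
  targets:
    - [[0, 0, 0, 10, 0, 0, 0], [0, 0, 0, 50, 0, 0, 0], [0, -30, 30, 110, 0, 0, 0], [0, -70, 80, 150, 0, 0, 0], [0, -100, 130, 170, 0, 0, 0], [0, -110, 150, 170, 0, 0, 0], [0, -110, 150, 170, 0, 0, 0], [0, -110, 150, 170, 0, 0, 0]]

```text
t: 30.8
position: [414.0, 47.0, 334.8]
ee_rot: [-3.137, 0.006, -0.109]
ft_force: [0.1, -0.6, 0.4]
gripper_width: 0.3
```

```bash
python3 - <<'E'
from h import *
c=viewer.camera('scene');t=viewer.camera('top');s=manip.state();print(s['t'],s['position'],s['ft_force'])
C=np.array([515,-150]);ey=np.array([.118,.993])
for n,cam in(('s',c),('t',t)):
  print(n,[(d['at'],round(d['conf'],2)) for d in nets.tip_of(cam,'lid_edge')[:3]],[proj(cam,np.r_[C+(-88+176*np.cos(a)-9*np.sin(a))*ey,156+176*np.sin(a)+9*np.cos(a)]).round(1)[0] for a in(0,.1)])
save('end.png',cv2.resize(np.hstack([c['img'][100:340,100:420],t['img'][80:320,80:400]]),(800,300),interpolation=3))
E
```

```text
30.9 [414.15706553  46.33044738 334.59409404] [-0.31022615  0.35327445  0.13549066]
s [([199.4, 238.7], 0.93)] [array([199. , 239.4]), array([194.5, 239. ])]
t [([179.0, 264.9], 0.73)] [array([177.3, 266.6]), array([177. , 267.5])]
```

View pics/end.png

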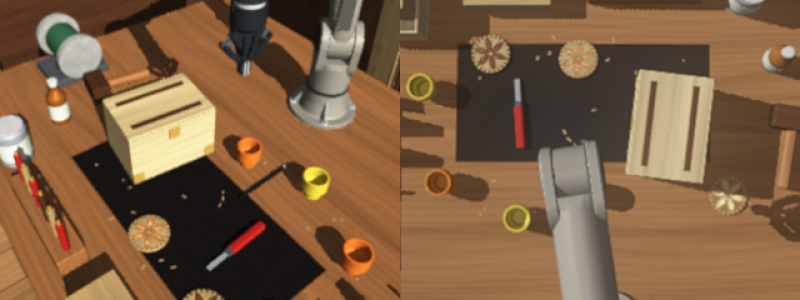

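The lid lies flat on the chest at about (160,115), and its edge pixel matches the fully shut prediction (199.4 measured, 199.0 predicted). The visible bystanders are where they were, and the arm is clear.

```bash
python3 -c "
from bench import manip
print(manip.finish_job())"
```

```text
the job is handed in; nothing more can be done
None
```

I nested the red-banded beaker in the dark one and the plain pale one in that, folded the stay at its knee, lowered the lid until it was shut, and handed the job in. It took about 31 s of the 72 s allowed.

**Beakers:** Each beaker met contact at its computed home height, within about 0.1 mm of the prediction. The wrist-camera fits after each release showed them upright and concentric to about 1.5 mm. The plain beaker's fit was marginally better at 80 mm than at the expected 84 mm, and I put that down to measurement noise. I last saw the stack, upright and in place, before the lid was closed; it can't be seen with the lid shut.

**Stay:** The knee's position in two cameras matched a fold of about 0.9 to 1.0 rad, with the lid still up.

**Lid:** It went down in small steps, at an estimated 1 rad/s at most. Once shut, its top face stayed at z = 165 mm while my push reached 16 N, and the edge pixel in the scene camera agreed with fully shut to 0.5 px. The top camera was about 2 px off, within its calibration.

**Bystanders and arm:** The knife, pencil, bottle, mallet and coasters looked unmoved in the last picture, though I didn't measure them. The arm ended clear of everything. No check failed.

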